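# Blow out and close the dry-store pot, then take off its outer lid

## Robot

A 7-joint arm with a two-finger parallel gripper is mounted at the origin on the work surface. World frame = base frame: x ahead of the robot, y to its left, z up, the work surface at z = 0. Lengths are in mm, angles in rad, forces in N, time in s.
With the tool pointing down it reaches from about 425 to 975 mm from the base axis. Payload 16.7 kg.
Tool frame: the origin (TCP) lies on the centre line of the jaws, within the pads' length; the fingertips stand 8 mm ahead of it and the grasp point (between the pads) lies 11 mm behind it; z points along the fingers, y is the line along which they close (so a half turn about z gives the same grasp; the last joint's range is limited). The gripper opens to 85 mm and grips with 20 to 120 N. Pads are 22 mm wide; open, the fingers measure 114 mm over their backs; the gripper's body (76 mm by 85 mm) begins 54 mm behind the grasp point. The pads swing forward as they close: fully open they stand 13 mm farther back than shut.
Start: joints at [-1.484, 0.426, 0.074, 1.606, -0.034, 1.111, -0.067], TCP at [157.702, 656.282, 239.302] pointing down, gripper open.
Joint ranges: [-2.85, 2.85], [-0.5, 2.14], [-1.23, 1.37], [0.21, 2.46], [-1.02, 4.16], [0.16, 2.05], [-2.73, 2.73]. Speed limits (rad/s): [1.89, 1.89, 2.39, 2.39, 3.01, 3.01, 3.01].

## Interface

Orientations are given as a unit quaternion [x, y, z, w].
In Python, from cell import robot gives the robot as it stands.
- The arm moves only by the tool jog_arm, called after ">>>" as name(argument=value, ...), one argument or row to a line, values as JSON. Schema: {"type":"object","properties":{"increments":{"type":"array","items":{"type":"number"},"minItems":6,"maxItems":120},"finger_gap":{"type":"number"},"clamp_n":{"type":"number"},"only":{"type":"string"},"quiet":{"type":"boolean"},"lines":{"type":"string"}},"required":["increments"],"additionalProperties":false}. increments is one flat list of numbers that holds 1 to 20 rows one after another, with no inner brackets; each row has 6 numbers: dx, dy, dz in units of 5 mm, then a rotation vector rx, ry, rz in units of 0.25 rad; each row is the pose to reach, as a shift and turn from the pose commanded when the call began, along the tool's axes at that moment; what a row does not reach only later rows make up. A row lasts 1/8 s, in which the tool goes at most 62.5 mm and 0.188 rad, less where a joint would pass 70% of its speed; a pose out of reach is approached as far as the arm can. finger_gap is the finger opening in mm, set as the call begins (left out keeps the last). The fingers move at their own pace and stop on an object; clamp_n is the grip in N (left out, the last holds). Time passes only in rows, so rows that do not move let the fingers close. The tool returns the time, the measured TCP pose, the force, the opening and the grip force at its end. only (a regular expression) keeps the lines of the reply that match it, lines (a string "A,B") keeps lines A to B, and quiet returns only ok. Input that does not fit is refused with a message, and nothing moves.
- robot.sense(): the state, without advancing time (a new reading comes with each control period).
- robot.snapshot(name): name is "scene" or "top" or "wrist"; returns the picture (480x640x3 uint8, blue, green, red); there is no depth.
- robot.camera_params(name): a dict with "vfov" (degrees; the focal length in pixels is half the picture's height over the tangent of half this angle, whatever the lens; pixels are square), "cx", "cy" (the principal point, pixels), "R" (3x3) and "t" (3): a world point X has camera coordinates R X + t. Camera axes: x right, y down, z forward; pixel columns grow to the right and rows downward; lengths in mm; the calibration is good to about 2 mm. A picture is of the moment at which its call begins: read the wrist's pose just before it. camera_params takes no time and is no camera call; for the wrist camera it gives the pose at the moment of the call.
- robot.close_job(): hands the job in; it is judged then, once.
The state is a dict: "clock": time; "q": joint angles; "qvel": joint speeds; "effort": joint torques, N m; "tcp_pos": TCP position; "ee_rot": TCP orientation; "wrist_force": force on the tool from outside, world axes, zero at the start; "torque": the same for the moment, N m; "finger_gap": finger opening in mm; "gripper_force": force on a finger pad.
Only numpy, scipy, OpenCV 4.12 (cv2) and the standard library are available. Lean on these libraries where they do the work, as an engineer would, in place of code of your own. Each camera call takes 0.05 s, during which the arm holds its last target. There are 200 camera calls.

## Task

Blow the open metal pot clean by pressing the duster can's nozzle cap right down and letting it spring back up. Then carry the two nested lids together and level by the inner lid's wide collar, lower them until the inner lid sits home in the pot before letting go, and lift off the outer lid alone by its knob, leaving the inner lid seated. Finish while holding the outer lid in the gripper at least 10 cm above where it sat and clear of everything else, with the other things on the bench left where they are.

Things in the scene. Friction and masses are not known exactly. Their poses are not given: they have to be found in the camera images.
- pot: Open round aluminium pot, fixed to the bench: outside diameter 54, wall 3, mouth inside diameter 48, rim 70 above the bench, on a grey plastic foot disc 96 across and 6 thick. The taller of the two round sockets; the duster's tube points at it. Origin: centre of its underside, on the bench; z up.
- pot_mouth (a point): Centre of the pot's mouth, level with the rim, 70 mm above the bench.
- lid_stand: Low grey plastic ring socket fixed to the bench, 54 outside, 48 inside, rim 30 above the bench, foot disc 84 across, in which the nested lids stand at the start. Origin: centre of its underside; z up.
- inner_lid: Loose round inner lid, about 140 g: black tapered plug (z 0 to 14, diameter 34 widening to 42), aluminium collar (z 14 to 26, diameter 62, the widest part, to be gripped across), boss (z 26 to 34, diameter 42). Origin: centre of the plug's underside; z up. Starts in the stand, origin 16 above the bench; home in the pot (collar on the rim) it is 56 above.
- outer_lid: Loose aluminium cap, about 70 g, resting loosely over the inner lid's boss (lifting it does not lift the inner lid; play 4 mm): skirt diameter 56, 13 high, flat top, and in its middle a black knob, diameter 22, rising 20 above the top. Origin: centre of the skirt's lower edge, 26 above the inner lid's origin when nested; z up.
- outer_knob (a point): Centre of the top of the outer lid's knob, 33 mm above the outer lid's origin.
- duster: White duster can fixed to the bench on a grey foot, diameter 56, shoulder top 142 above the bench, 170 mm from the pot. Origin: centre of its underside; z up; the nozzle's tube points along its -x, towards the pot.
- nozzle_top (a point): Centre of the top of the duster's sprung black nozzle cap (diameter 30, 22 high), 171 mm above the bench when up; moves with the cap. A thin tube sticks out of the cap's side.
- nozzle (a joint): Travel of the nozzle cap: 0 up, 0.006 m fully down; springs back; needs about 6 N to be fully down.
- multimeter: Loose black multimeter lying face up, 160 x 74 x 34. Bystander. Origin: centre of its underside.
- battery_pack: Loose pack of two red cells with a green board, lying, 66 x 37 x 22. Bystander. Origin: centre of its underside.
- screwdriver: Loose screwdriver 150 long lying on the bench. Bystander. Origin: below its middle, on the bench; x along it.
- solder_spool: Loose metal spool standing on its flange, diameter 54, 36 high. Bystander. Origin: centre of its underside.
- flux_bottle: Loose small amber bottle, diameter 34, 75 high. Bystander. Origin: centre of its underside.
- cell: Loose single red cell standing upright, diameter 18, 65 high. Bystander. Origin: centre of its underside.

How it is judged (in metres and radians):
On the way, in this order (a step that is already met when the one before it is completed fails the run):
1. nozzle cap pressed down (at least 5 of its 6 mm) (value of joint nozzle above 0.005 m), for 0.1 s.
2. nozzle cap let up again (value of joint nozzle below 0.001 m), for 0.1 s.
3. the nested lids lowered together into the pot, the inner lid within 4 mm of home while still gripped (z of inner_lid in the frame of pot between 0.05 and 0.06 m and horizontal distance between inner_lid and pot below 0.006 m and angle between inner_lid's own z axis and vertical below 0.07 rad and z of outer_lid in the frame of inner_lid below 0.03 m and horizontal distance between outer_lid and inner_lid below 0.006 m and contact force between the fingers and inner_lid above 1 N), for 0.1 s.
4. outer lid gripped and lifted 20 mm off, inner lid still home and untouched (z of inner_lid in the frame of pot between 0.05 and 0.058 m and horizontal distance between inner_lid and pot below 0.006 m and angle between inner_lid's own z axis and vertical below 0.07 rad and z of outer_lid in the frame of inner_lid above 0.046 m and contact force between the fingers and outer_lid above 1 N and contact force between the arm and inner_lid below 0.1 N), for 0.1 s.
At the end, for the whole second after the job is handed in: Gripper holds the outer lid still, origin over 172 mm above the bench, carried by nothing else; inner lid home in the pot (2 mm in height, 6 mm off centre, 0.07 rad), at rest, untouched; nozzle cap up (z of inner_lid in the frame of pot between 0.05 and 0.058 m and horizontal distance between inner_lid and pot below 0.006 m and angle between inner_lid's own z axis and vertical below 0.07 rad and value of joint nozzle below 0.001 m and height (world z) of outer_lid above 0.172 m and contact force between the fingers and outer_lid above 1 N and contact force between outer_lid and inner_lid below 0.05 N and contact force between outer_lid and pot below 0.05 N and contact force between outer_lid and duster below 0.05 N and contact force between each of the arm, the fingers and inner_lid below 0.1 N and linear speed of outer_lid below 0.03 m/s and linear speed of inner_lid below 0.02 m/s); the arm keeps its last pose, push and grip.
It fails at once if a bystander moved by more than 30 mm (distance of any of multimeter, battery_pack, screwdriver, solder_spool, flux_bottle, cell from where it was at the start of the episode above 0.03 m).
It fails at once if outer lid parted from the inner lid while the inner lid is not home in the pot (distance between outer_lid and inner_lid above 0.04 m and (z of inner_lid in the frame of pot above 0.061 m or horizontal distance between inner_lid and pot above 0.008 m)).
It fails at once if inner lid tipped by more than 0.4 rad (angle between inner_lid's own z axis and vertical above 0.4 rad).
It also fails if it takes over 67 s, if anything falls off the work surface, if the arm or the gripper's body presses on something with over 40 N, if the wrist force passes 120 N, or if a joint passes its speed limit or range.

## Working session

There is one attempt and no reset: what is moved stays moved. The work goes in short steps, Python scripts to look and compute and a tool call to move; the robot and the scene stay as the last step left them, time stands still between calls to the robot, and variables do not carry over. Pictures are saved under pics/ and viewed, at most 10 in all, crops included, and the job is handed in when it is done.

```bash
ls; mkdir -p pics; python3 - <<'E'
from cell import robot
import cv2
s=robot.sense();print(s['clock'],s['tcp_pos'],s['ee_rot'],s['finger_gap'])
for n in("scene","top"):
    cv2.imwrite(f"pics/{n}0.png",robot.snapshot(n));p=robot.camera_params(n);print(n,p)
E
```

```text
cell.py
pics
0.0 [157.66161917 655.93522891 238.62422378] [ 1.17661825e-01  9.93053526e-01 -6.22777065e-04 -2.70873678e-05] 85.37171001623031
scene {'vfov': 57.60869895515206, 'cx': 320.9014482216749, 'cy': 238.40956333291095, 'R': array([[-0.57723299,  0.81637789, -0.0181445 ],
       [ 0.53583034,  0.36191308, -0.76282683],
       [-0.61618822, -0.45005119, -0.64634821]]), 't': array([ 365.58266966, -238.20670255, 1331.9774716 ])}
top {'vfov': 53.11815519780183, 'cx': 323.33778732463486, 'cy': 236.51312576243072, 'R': array([[ 0.09507616, -0.99546738,  0.00228238],
       [-0.97230569, -0.09335525, -0.21425788],
       [ 0.2134998 ,  0.01815165, -0.97677446]]), 't': array([ -55.29434168,  604.27568098, 1225.67861364])}
```

View pics/top0.png

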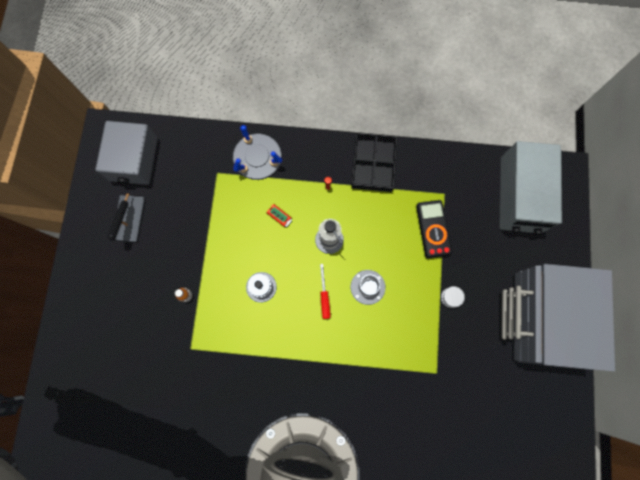

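View pics/scene0.png

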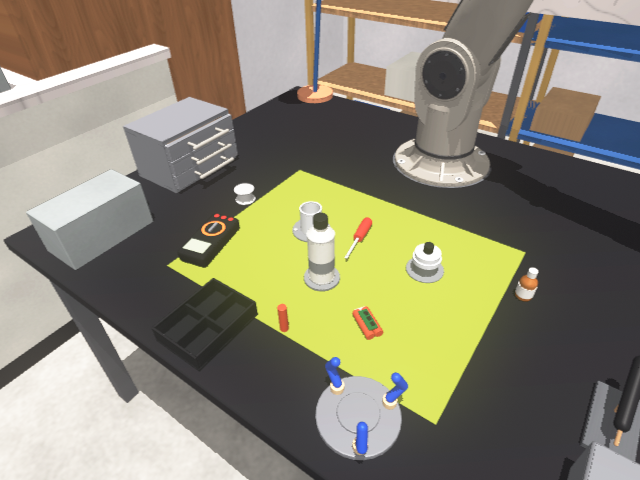

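```bash
python3 - <<'E'
import cv2,numpy as np
t=cv2.imread("pics/top0.png");s=cv2.imread("pics/scene0.png")
def c(i,x,y,w=66,h=75):
    return cv2.resize(i[y:y+h,x:x+w],None,fx=4,fy=4,interpolation=cv2.INTER_CUBIC)
r1=np.hstack([c(t,230,250),c(t,335,250),c(t,298,200)])
r2=np.hstack([c(s,395,220),c(s,278,185),c(s,290,205)])
cv2.imwrite("pics/crop.png",np.vstack([r1,r2]))
E
```

```text
(no output)
```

View pics/crop.png

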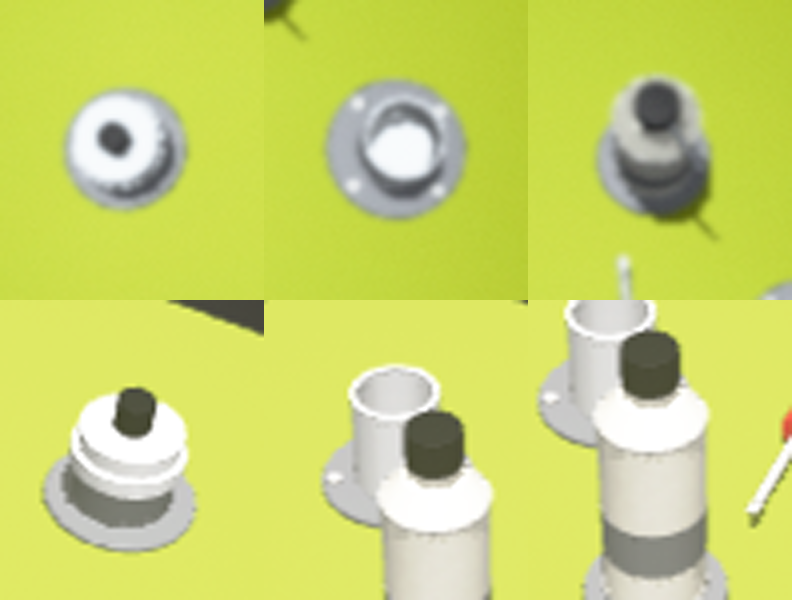

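```bash
cat > h.py <<'E'
from cell import robot
import numpy as np
from scipy.spatial.transform import Rotation as Rn
def ray(p,u,v,z):
    f=240/np.tan(np.radians(p['vfov']/2)); R=np.array(p['R']);t=np.array(p['t'])
    d=R.T@[(u-p['cx'])/f,(v-p['cy'])/f,1]; c=-R.T@t
    return (c+d*(z-c[2])/d[2])
def proj(p,X):
    f=240/np.tan(np.radians(p['vfov']/2)); c=np.array(p['R'])@X+p['t']; return c[:2]/c[2]*f+[p['cx'],p['cy']]
def go(x,y,z,yaw=None):
    "shift in tool axes from measured pose; target vertical tool; yaw=angle of tool y in world"
    s=robot.sense();R=Rn.from_quat(s['ee_rot']); d=R.inv().apply(np.array([x,y,z])-s['tcp_pos'])
    ty=R.as_matrix()[:,1]; cur=np.arctan2(ty[1],ty[0])
    if yaw is None: yaw=cur
    Y=np.array([np.cos(yaw),np.sin(yaw),0]);Z=np.array([0,0,-1.]);T=np.stack([np.cross(Y,Z),Y,Z],1)
    print("yaw",cur.round(3),"shift",d.round(1),"rot",(R.inv()*Rn.from_matrix(T)).as_rotvec().round(3),"tcp",s['tcp_pos'].round(1),"gap",round(s['finger_gap'],1),"t",s['clock'],"q7",s['q'][6])
E
python3 - <<'E'
from h import *
T=robot.camera_params("top");S=robot.camera_params("scene")
for n,p,u,v,z in[("stand",T,261.1,287,6),("knob",T,258,284,75),("knob",S,429,243.8,75),("pot foot",T,367.7,287,6),("potrim",S,310.3,207.9,70),("noz",T,330,225,171),("noz",S,320.3,216,171),("dust foot",T,328.7,239.5,6)]:
    print(n,ray(p,u,v,z).round(1))
go(600,0,240)
E
```

```text
stand [461.8 160.6   6. ]
knob [462.  160.2  75. ]
knob [463.2 162.   75. ]
pot foot [ 489.8 -131.5    6. ]
potrim [ 494.7 -127.4   70. ]
noz [614.4 -13.1 171. ]
noz [614.3 -11.1 171. ]
dust foot [612.7 -12.2   6. ]
yaw 1.335 shift [-583.4 -534.5   -0.7] rot [-0.001  0.     0.   ] tcp [157.6 656.  238.7] gap 85.0 t 0.1 q7 -0.06710000102109556
```

Careful with the scale: shifts go in units of 5 mm and turns go in units of 0.25 rad. That gives: -600 mm is -120, -592 mm is -118.4.

>>> jog_arm(
  increments=[-4, -3.6, 0, 0, 0, 0, -12, -10.8, 0, 0, 0, 0, -20, -18, 0, 0, 0, 0, -28, -25.4, 0, 0, 0, 0, -36, -32.6, 0, 0, 0, 0, -44, -39.8, 0, 0, 0, 0, -52, -47, 0, 0, 0, 0, -60, -54.2, 0, 0, 0, 0, -68, -61.4, 0, 0, 0, 0, -76, -68.8, 0, 0, 0, 0, -84, -76, 0, 0, 0, 0, -92, -83.2, 0, 0, 0, 0, -100, -90.4, 0, 0, 0, 0, -108, -97.6, 0, 0, 0, 0, -115, -104, 0, 0, 0, 0, -118.4, -107, 0, 0, 0, 0, -120, -108.4, 0, 0, 0, 0, -120, -108.4, 0, 0, 0, 0, -120, -108.4, 0, 0, 0, 0],
  finger_gap=0,
  clamp_n=60,
)

```text
clock: 2.48
tcp_pos: [614.0, -9.7, 239.2]
ee_rot: [0.117, 0.993, 0.0, -0.0]
wrist_force: [-0.1, 0.3, -0.2]
finger_gap: 0.3
gripper_force: 0.0
```

```bash
python3 - <<'E'
from h import *
import cv2
go(614,-12,240)
p=robot.camera_params("wrist");cv2.imwrite("pics/w1.png",robot.snapshot("wrist"));print(p)
for X in([614,-12,171],[492,-130,70],[462,160,75]):print(proj(p,np.array(X)))
E
```

```text
yaw 1.336 shift [-0.5 -2.3 -0.8] rot [ 0. -0.  0.] tcp [614.   -9.7 239.2] gap 0.3 t 2.475 q7 1.4204529921246043
{'vfov': 60.5908887675924, 'cx': 316.38861600798526, 'cy': 239.46035091064914, 'R': array([[ 0.23249153,  0.97259773,  0.00116354],
       [ 0.93636943, -0.22415461,  0.27012404],
       [ 0.26298284, -0.06171204, -0.96282483]]), 't': array([-133.96580364, -611.85963741,  215.61924282])}
[311.20878024 262.49079237]
[106.50806322  91.16083067]
[524.41087302 -74.40945205]
```

View pics/w1.png

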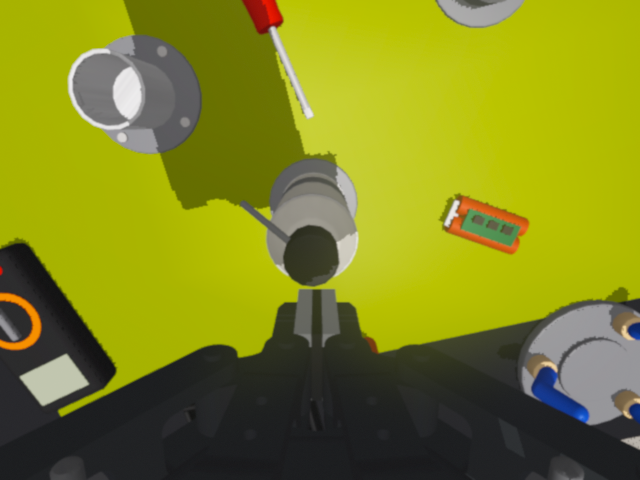

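>>> jog_arm(
  increments=[0, -0.4, 5, 0, 0, 0, 0, -0.4, 9.2, 0, 0, 0, 0, -0.4, 10.8, 0, 0, 0, 0, -0.4, 11.6, 0, 0, 0, 0, -0.4, 12.2, 0, 0, 0, 0, -0.4, 12.8, 0, 0, 0, 0, -0.4, 13.2, 0, 0, 0, 0, -0.4, 13.2, 0, 0, 0],
)

```text
clock: 3.52
tcp_pos: [614.3, -12.7, 173.6]
ee_rot: [0.118, 0.993, 0.0, 0.0]
wrist_force: [-0.5, 2.3, 5.5]
finger_gap: 0.3
gripper_force: 2.7
```

```bash
python3 - <<'E'
from h import *
p=dict(vfov=60.5908887675924,cx=316.38861600798526,cy=239.46035091064914,R=[[ 0.23249153,  0.97259773,  0.00116354],[ 0.93636943, -0.22415461,  0.27012404],[ 0.26298284, -0.06171204, -0.96282483]],t=[-133.96580364, -611.85963741,  215.61924282])
print("pot",ray(p,106.5,89.5,70)," cam",-np.array(p['R']).T@p['t'])
E
```

```text
pot [ 490.97540343 -129.60653688   70.        ]  cam [547.36841374   6.44998146 373.03743255]
```

Scaled: 2 mm is 0.4, 1 mm is 0.2.

>>> jog_arm(
  increments=[0, 0, 0.2, 0, 0, 0, 0, 0, 0.4, 0, 0, 0, 0, 0, 0.4, 0, 0, 0, 0, 0, 0.4, 0, 0, 0],
)

```text
clock: 4.03
tcp_pos: [614.4, -12.7, 172.9]
ee_rot: [0.118, 0.993, 0.001, 0.001]
wrist_force: [-8.3, 3.1, 22.4]
finger_gap: 0.2
gripper_force: 11.4
```

>>> jog_arm(
  increments=[0, 0, -2, 0, 0, 0, 0, 0, -6, 0, 0, 0, 0, 0, -12, 0, 0, 0, 0, 0, -14, 0, 0, 0, 0, 0, -14, 0, 0, 0],
  finger_gap=85,
)

```text
clock: 4.65
tcp_pos: [614.1, -12.9, 241.5]
ee_rot: [0.118, 0.993, 0.0, 0.0]
wrist_force: [0.8, 0.4, -0.2]
finger_gap: 84.9
gripper_force: 0.0
```

```bash
python3 - <<'E'
from h import *
go(440,140,230,1.9)
go(440,140,230)
E
```

```text
yaw 1.335 shift [205.  108.   11.4] rot [ 0.     0.001 -0.565] tcp [614.1 -12.9 241.5] gap 84.9 t 4.65 q7 1.4239353183728745
yaw 1.335 shift [205.  108.   11.4] rot [ 0.     0.001 -0.   ] tcp [614.1 -12.9 241.5] gap 84.9 t 4.65 q7 1.4239353183728745
```

Scaled: 188 mm is 37.6, 133 mm is 26.6.

>>> jog_arm(
  increments=[3.8, 2.6, 0, 0, 0, 0, 12, 8.4, 0, 0, 0, 0, 20, 14.2, 0, 0, 0, 0, 28, 20, 0, 0, 0, 0, 34, 24.2, 0, 0, 0, 0, 36.8, 26.2, 0, 0, 0, 0, 37.6, 26.6, 0, 0, 0, 0, 37.6, 26.6, 0, 0, 0, 0, 37.6, 26.6, 0, 0, 0, 0],
)

```text
clock: 5.78
tcp_pos: [462.7, 159.6, 241.1]
ee_rot: [0.118, 0.993, -0.0, -0.0]
wrist_force: [-0.1, 0.1, -0.3]
finger_gap: 85.3
gripper_force: 0.0
```

```bash
python3 - <<'E'
from h import *
import cv2
go(462,160.5,240)
p=robot.camera_params("wrist");i=robot.snapshot("wrist")
cv2.imwrite("pics/w2.png",i)
import pickle;pickle.dump(p,open("p2","wb"))
for X in([462,160.5,75],[462,160.5,55],[462,160.5,42]):print(proj(p,np.array(X)))
cv2.imwrite("pics/w2c.png",cv2.resize(i[130:330,210:430],None,fx=3,fy=3))
E
```

```text
yaw 1.334 shift [0.9 0.7 1.1] rot [-0.001 -0.    -0.   ] tcp [462.7 159.6 241.1] gap 85.3 t 5.775 q7 0.9288126430275082
[316.80806015 218.15387237]
[316.77546988 212.5986711 ]
[316.75627293 209.32643821]
```

View pics/w2c.png

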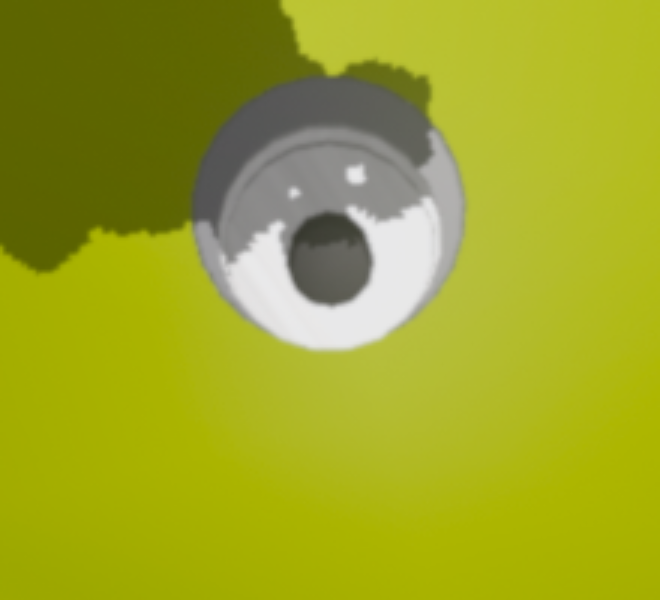

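Scaled: 221 mm is 44.2, 218 mm is 43.6.

>>> jog_arm(
  increments=[0.2, 0.4, 4, 0, 0, 0, 0.2, 0.4, 12, 0, 0, 0, 0.2, 0.4, 21, 0, 0, 0, 0.2, 0.4, 29, 0, 0, 0, 0.2, 0.4, 35, 0, 0, 0, 0.2, 0.4, 39, 0, 0, 0, 0.2, 0.4, 42, 0, 0, 0, 0.2, 0.4, 43.6, 0, 0, 0, 0.2, 0.4, 44.2, 0, 0, 0, 0.2, 0.4, 44.2, 0, 0, 0, 0.2, 0.4, 44.2, 0, 0, 0],
)

```text
clock: 7.2
tcp_pos: [462.0, 162.8, 20.8]
ee_rot: [0.118, 0.993, 0.0, 0.0]
wrist_force: [0.5, -0.9, 0.2]
finger_gap: 84.7
gripper_force: 0.0
```

>>> jog_arm(
  increments=[0, 0, 0, 0, 0, 0, 0, 0, 0, 0, 0, 0, 0, 0, 0, 0, 0, 0, 0, 0, 0, 0, 0, 0, 0, 0, 0, 0, 0, 0, 0, 0, 0, 0, 0, 0, 0, 0, 0, 0, 0, 0, 0, 0, 0, 0, 0, 0],
  finger_gap=50,
  clamp_n=50,
)

```text
clock: 8.2
tcp_pos: [461.9, 162.8, 20.9]
ee_rot: [0.118, 0.993, 0.0, 0.0]
wrist_force: [-2.4, -0.3, 13.0]
finger_gap: 60.6
gripper_force: 50.9
```

>>> jog_arm(
  increments=[0, 0, -0.8, 0, 0, 0, 0, 0, -2.4, 0, 0, 0, 0, 0, -5, 0, 0, 0, 0, 0, -9, 0, 0, 0, 0, 0, -13, 0, 0, 0, 0, 0, -17, 0, 0, 0, 0, 0, -19.2, 0, 0, 0, 0, 0, -20, 0, 0, 0, 0, 0, -20, 0, 0, 0, 0, 0, -20, 0, 0, 0],
)

```text
clock: 9.45
tcp_pos: [461.4, 162.4, 119.8]
ee_rot: [0.118, 0.993, -0.0, -0.0]
wrist_force: [0.7, 0.5, -2.0]
finger_gap: 60.7
gripper_force: 54.5
```

```bash
python3 - <<'E'
from h import *
import cv2
go(490.5,-129.6,121)
p=robot.camera_params("wrist");i=robot.snapshot("wrist")
cv2.imwrite("pics/w3.png",i)
t=robot.sense()['tcp_pos']
for h in(54,34):print(h,proj(p,t+[0,0,h]))
E
```

```text
yaw 1.335 shift [ -96.5 -277.1   -1.1] rot [-0.001 -0.001 -0.   ] tcp [461.4 162.4 119.8] gap 60.7 t 9.45 q7 1.0246066112054406
54 [314.77863702 430.94093571]
34 [315.04674862 379.42339484]
```

View pics/w3.png

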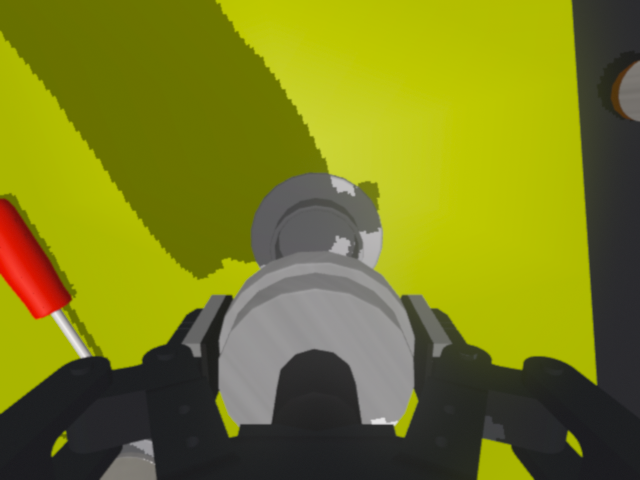

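```bash
python3 - <<'E'
from h import *
p=robot.camera_params("wrist");print(ray(p,316.5,236,6),robot.sense()['tcp_pos'])
E
```

```text
[460.23004357 163.10892682   6.        ] [461.45266332 162.37576965 119.75087682]
```

>>> jog_arm(
  increments=[-0.8, -2.2, 0, 0, 0, 0, -2.4, -6.8, 0, 0, 0, 0, -4.6, -13.2, 0, 0, 0, 0, -7, -20, 0, 0, 0, 0, -9.4, -26.8, 0, 0, 0, 0, -11.8, -33.6, 0, 0, 0, 0, -14.2, -40.4, 0, 0, 0, 0, -16.4, -46.8, 0, 0, 0, 0, -18.2, -52, 0, 0, 0, 0, -19, -54.4, 0, 0, 0, 0, -19.2, -55.4, 0, 0, 0, 0, -19.2, -55.4, 0, 0, 0, 0, -19.2, -55.4, 0, 0, 0, 0],
)

```text
clock: 11.12
tcp_pos: [490.4, -128.3, 120.3]
ee_rot: [0.117, 0.993, 0.0, -0.0]
wrist_force: [0.2, 0.5, -2.1]
finger_gap: 60.2
gripper_force: 54.6
```

```bash
python3 - <<'E'
from h import *
import cv2
go(490.5,-129.6,121)
p=robot.camera_params("wrist");i=robot.snapshot("wrist")
cv2.imwrite("pics/w4.png",i)
for z in(70,6):print(z,proj(p,np.array([490.5,-129.6,z])))
import pickle;pickle.dump(p,open("p4","wb"))
E
```

```text
yaw 1.336 shift [-0.4 -1.2 -0.7] rot [ 0. -0.  0.] tcp [ 490.4 -128.3  120.3] gap 60.2 t 11.125 q7 1.6831167042960262
70 [312.9934156  274.45293579]
6 [313.70159025 238.47163649]
```

View pics/w4.png

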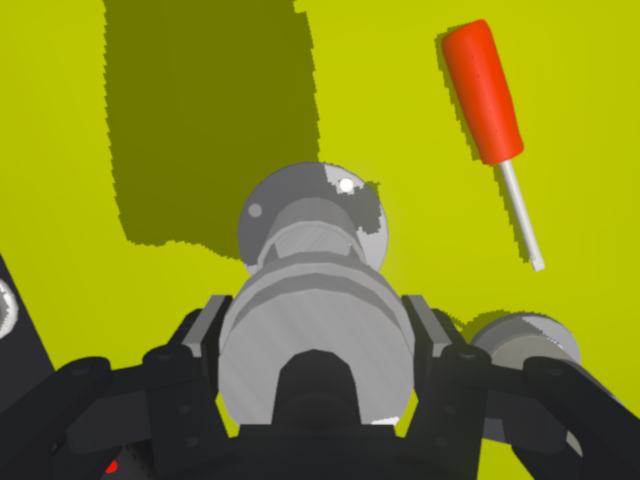

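Scaled: 49 mm is 9.8, 46 mm is 9.2.

>>> jog_arm(
  increments=[0, -0.4, 2, 0, 0, 0, 0, -0.4, 5, 0, 0, 0, 0, -0.4, 7.2, 0, 0, 0, 0, -0.4, 8.4, 0, 0, 0, 0, -0.4, 9.2, 0, 0, 0, 0, -0.4, 9.8, 0, 0, 0, 0, -0.4, 10.2, 0, 0, 0, 0, -0.4, 10.2, 0, 0, 0],
)

```text
clock: 12.18
tcp_pos: [489.9, -131.1, 69.4]
ee_rot: [0.118, 0.993, 0.0, 0.0]
wrist_force: [-0.7, 0.3, -2.6]
finger_gap: 60.5
gripper_force: 54.6
```

>>> jog_arm(
  increments=[0, 0, 0.2, 0, 0, 0, 0, 0, 0.4, 0, 0, 0, 0, 0, 0.6, 0, 0, 0, 0, 0, 0.8, 0, 0, 0, 0, 0, 0.8, 0, 0, 0],
)

```text
clock: 12.8
tcp_pos: [489.8, -131.2, 65.2]
ee_rot: [0.118, 0.993, -0.0, -0.0]
wrist_force: [0.3, 0.6, -2.6]
finger_gap: 60.2
gripper_force: 54.6
```

>>> jog_arm(
  increments=[0, 0, 0.2, 0, 0, 0, 0, 0, 0.4, 0, 0, 0, 0, 0, 0.6, 0, 0, 0, 0, 0, 0.6, 0, 0, 0, 0, 0, 0.6, 0, 0, 0],
)

```text
clock: 13.42
tcp_pos: [489.9, -131.2, 62.3]
ee_rot: [0.118, 0.993, -0.0, -0.0]
wrist_force: [0.8, -0.4, -1.9]
finger_gap: 60.3
gripper_force: 54.6
```

No side contact; the lid is about 1.5 mm from home. I'll lower it slowly to contact.

Scaled: 1 mm is 0.2, 0.5 mm is 0.1.

>>> jog_arm(
  increments=[0, 0, 0.1, 0, 0, 0, 0, 0, 0.2, 0, 0, 0, 0, 0, 0.2, 0, 0, 0],
)

```text
clock: 13.8
tcp_pos: [489.9, -131.1, 61.3]
ee_rot: [0.118, 0.993, -0.0, -0.0]
wrist_force: [-0.2, -0.1, -2.1]
finger_gap: 60.4
gripper_force: 54.6
```

>>> jog_arm(
  increments=[0, 0, 0.1, 0, 0, 0, 0, 0, 0.2, 0, 0, 0, 0, 0, 0.2, 0, 0, 0, 0, 0, 0.2, 0, 0, 0],
)

```text
clock: 14.3
tcp_pos: [490.0, -131.2, 60.9]
ee_rot: [0.118, 0.993, 0.0, 0.0]
wrist_force: [-5.0, 2.6, 15.1]
finger_gap: 60.5
gripper_force: 56.3
```

>>> jog_arm(
  increments=[0, 0, 0, 0, 0, 0, 0, 0, 0, 0, 0, 0, 0, 0, 0, 0, 0, 0, 0, 0, 0, 0, 0, 0, 0, 0, 0, 0, 0, 0, 0, 0, 0, 0, 0, 0],
  finger_gap=85,
)

```text
clock: 15.05
tcp_pos: [489.9, -131.2, 60.3]
ee_rot: [0.118, 0.993, -0.0, -0.0]
wrist_force: [0.0, 0.4, -0.6]
finger_gap: 84.7
gripper_force: 0.0
```

>>> jog_arm(
  increments=[0, 0, -1, 0, 0, 0, 0, 0, -4, 0, 0, 0, 0, 0, -9, 0, 0, 0, 0, 0, -15, 0, 0, 0, 0, 0, -21, 0, 0, 0, 0, 0, -24.4, 0, 0, 0, 0, 0, -26, 0, 0, 0, 0, 0, -26, 0, 0, 0],
)

```text
clock: 16.05
tcp_pos: [489.9, -131.0, 190.3]
ee_rot: [0.118, 0.993, 0.0, 0.0]
wrist_force: [0.3, -0.5, -1.0]
finger_gap: 84.9
gripper_force: 0.0
```

```bash
python3 - <<'E'
from h import *
import cv2
go(490,-130.5,105)
p=robot.camera_params("wrist");i=robot.snapshot("wrist")
for h in(115,95,82):print(h,proj(p,np.array([490,-130.5,h])))
cv2.imwrite("pics/w5.png",cv2.resize(i[130:330,210:430],None,fx=3,fy=3))
import pickle;pickle.dump(p,open("p5","wb"))
E
```

```text
yaw 1.335 shift [ 0.   0.5 85.3] rot [ 0.  0. -0.] tcp [ 489.9 -131.   190.3] gap 84.9 t 16.05 q7 1.6167820342126136
115 [316.59932384 257.11342623]
95 [316.54947121 246.3893378 ]
82 [316.52115807 240.29873161]
```

View pics/w5.png

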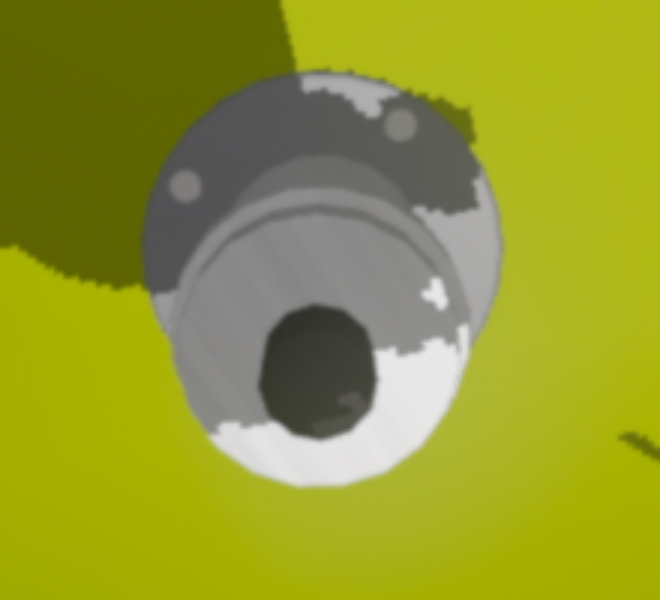

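Scaled: 83 mm is 16.6, 40 mm is 8.

>>> jog_arm(
  increments=[0, 0, 3, 0, 0, 0, 0, 0, 8, 0, 0, 0, 0, 0, 12.4, 0, 0, 0, 0, 0, 15, 0, 0, 0, 0, 0, 16.2, 0, 0, 0, 0, 0, 16.6, 0, 0, 0, 0, 0, 16.6, 0, 0, 0],
  finger_gap=50,
)

```text
clock: 16.98
tcp_pos: [490.1, -131.2, 107.6]
ee_rot: [0.118, 0.993, 0.0, 0.0]
wrist_force: [0.8, 1.4, -0.6]
finger_gap: 49.9
gripper_force: 0.0
```

>>> jog_arm(
  increments=[0, 0, 0, 0, 0, 0, 0, 0, 0, 0, 0, 0, 0, 0, 0, 0, 0, 0, 0, 0, 0, 0, 0, 0, 0, 0, 0, 0, 0, 0, 0, 0, 0, 0, 0, 0, 0, 0, 0, 0, 0, 0],
  finger_gap=10,
  clamp_n=40,
)

```text
clock: 17.85
tcp_pos: [490.2, -131.1, 107.9]
ee_rot: [0.118, 0.993, 0.0, 0.0]
wrist_force: [-1.1, 0.9, 7.3]
finger_gap: 20.0
gripper_force: 38.8
```

>>> jog_arm(
  increments=[0, 0, -0.4, 0, 0, 0, 0, 0, -1.2, 0, 0, 0, 0, 0, -2.4, 0, 0, 0, 0, 0, -4, 0, 0, 0, 0, 0, -5.6, 0, 0, 0, 0, 0, -6.4, 0, 0, 0, 0, 0, -6.8, 0, 0, 0, 0, 0, -6.8, 0, 0, 0, 0, 0, -9, 0, 0, 0, 0, 0, -12.4, 0, 0, 0, 0, 0, -16.8, 0, 0, 0, 0, 0, -21.2, 0, 0, 0, 0, 0, -24, 0, 0, 0, 0, 0, -25.4, 0, 0, 0, 0, 0, -26, 0, 0, 0, 0, 0, -26, 0, 0, 0, 0, 0, -26, 0, 0, 0, 0, 0, -26, 0, 0, 0],
)

```text
clock: 20.1
tcp_pos: [489.7, -131.2, 237.0]
ee_rot: [0.118, 0.993, -0.0, -0.0]
wrist_force: [-0.5, 0.2, -0.4]
finger_gap: 20.3
gripper_force: 39.1
```

```bash
python3 - <<'E'
from h import *
import cv2
a=robot.snapshot("wrist");b=robot.snapshot("scene")
c=cv2.resize(b[60:290,200:430],(480,480))
cv2.imwrite("pics/end.png",np.hstack([cv2.resize(a,(320,240)),np.zeros((240,0,3),np.uint8)]) if 0 else np.hstack([c,cv2.copyMakeBorder(cv2.resize(a,(320,240)),0,240,0,0,cv2.BORDER_CONSTANT)]))
E
```

```text
(no output)
```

View pics/end.png

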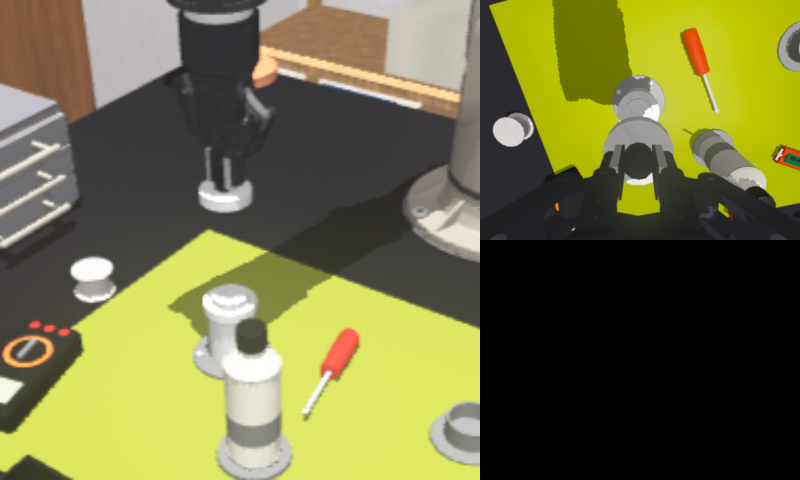

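The scene view shows the outer lid held level in the gripper, well above the pot. The inner lid's collar and boss sit in the pot, and the bystanders haven't moved.

```bash
python3 -c "
from cell import robot
print(robot.close_job())"
```

```text
the job is handed in; nothing more can be done
None
```

I handed the job in at about 20 s on the robot's clock, with the nozzle pressed and released, the inner lid seated in the pot and the outer lid held level about 130 mm above where it sat; no verdict came back.

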